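Find the softer spring plunger with a lab weight

ROBOT

A 6-joint arm with a two-finger parallel gripper is mounted at the origin on the work surface. World frame = base frame: x ahead of the robot, y to its left, z up, the work surface at z = 0. Lengths are in m, angles in rad, forces in N, time in s.
With the tool pointing down it reaches from about 0.25 to 0.725 m from the base axis. Payload 9.7 kg.
Tool frame: the origin (TCP) lies on the centre line of the jaws, within the pads' length; the fingertips stand r.tip_extent ahead of it and the grasp point (between the pads) lies 11 mm behind it (r.tip_extent is the distance from the TCP to the fingertips, in m); z points along the fingers, y is the line along which they close (so a half turn about z gives the same grasp; the last joint's range is limited). The gripper opens to 85 mm and grips with 20 to 120 N. Pads are 22 mm wide; open, the fingers measure 114 mm over their backs; the gripper's body (76 mm by 85 mm) begins 54 mm behind the grasp point. The pads swing forward as they close: fully open they stand 13 mm farther back than shut.
Start: joints at [-1.241, 0.087, 0.176, 1.66, 0, 1.571], TCP at [0.178, -0.52, 0.239] pointing down, gripper open.
Joint ranges: [-3.13, 3.13], [-0.85, 1.81], [-1.15, 1.24], [-2.2, 2.28], [-1.44, 1.52], [-3.14, 3.14]. Speed limits (rad/s): [2.22, 2.22, 2.57, 3.14, 3.14, 3.14].

INTERFACE

Orientations are given as a unit quaternion [x, y, z, w].
In Python, from rig import r, vision gives the robot as it stands.
- The arm moves only by the tool apply_moves, never from a script. Its argument "motion" is a list of rows, each an object with "linear": the shift along the tool's x, y, z in mm, a list of three; "twist": the turn about the tool's z in rad. In form: [{"linear": [tx, ty, tz], "twist": twist}, ...]. A call has 1 to 8 rows; each row is the pose to reach, as a shift and turn from the pose commanded when the call began, along the tool's axes at that moment; what a row does not reach only later rows make up. A row lasts 1/10 s, in which the tool goes at most 50 mm and 8.59 degrees, less where a joint would pass 70% of its speed; a pose out of reach is approached as far as the arm can. A call with a gripper value outside its range is refused whole. "grip" is the gripper's target within -1 to 1 (shut at 1, half-way at 0, fully open at -1), set as the call begins (left out, the last holds). The fingers move at their own pace and stop on an object; the grip force is fixed at half the most. Time passes only in rows, so rows that repeat a pose let the fingers close. It gives the time, the measured TCP pose, the force, the opening and the grip force at its end, in the units of the state.
- r.get_obs(): the state, without advancing time (a new reading comes with each control period).
- vision.camera(name): name is "scene" or "top" or "wrist"; returns the picture (480x640x3 uint8, red, green, blue); there is no depth.
- vision.camera_info(name): a dict with "fx", "fy", "cx", "cy" (pixels), "camera_from_world" (4x4, takes a point from world to camera coordinates). Camera axes: x right, y up, looking along -z (the intrinsics and any distortion apply to the point x, -y, -z); pixel columns grow to the right and rows downward; lengths in m; the calibration is good to about 2 mm. A picture is of the moment at which its call begins: read the wrist's pose just before it. camera_info takes no time and is no camera call; for the wrist camera it gives the pose at the moment of the call.
- r.close_job(): hands the job in; it is judged then, once.
The state is a dict: "time_s": time; "joint_positions": joint angles; "joint_vel": joint speeds; "joint_efforts": joint torques, N m; "ee_pos": TCP position; "ee_rot": TCP orientation; "wrist_force": force on the tool from outside, world axes, zero at the start; "ft_torque": the same for the moment, N m; "grip_width": finger opening in m; "gripper_force": force on a finger pad.
Only numpy, scipy, OpenCV 4.12 (cv2) and the standard library are available. Lean on these libraries where they do the work, as an engineer would, in place of code of your own. Each camera call takes 0.05 s, during which the arm holds its last target. There are 200 camera calls.

TASK

Find out which of the two spring plungers is the softer: stand the large brass weight upright on the middle of each pad in turn and let go, so that its own weight alone pushes the pad down until it comes to rest. Finish with the large weight left standing on the plunger that sinks further and the other plunger free.

Things in the scene. Friction and masses are not known exactly. Their poses are not given: they have to be found in the camera images.
- weight_mid (a point): Centre of the large brass weight (loose, about 0.5 kg), half-way up, z up its axis: an upright cylinder 40 mm in diameter, 44 mm high, with a small button on top (16 mm wide, 10 mm high); 54 mm high overall, so this point is 27 mm above its underside. Take it by the cylinder. Two smaller brass weights of the same shape (26 and 30 mm wide) are not used.
- weight: The same large brass weight; this origin is the centre of its underside.
- plunger_1_pad (a point): Centre of the top of a spring plunger's pad: round, flat, black, 80 mm in diameter, 8 mm thick, on a banded steel rod in an aluminium barrel 40 mm wide, on a grey base 100 x 100 mm fixed to the bench. Unloaded it is 108 mm above the bench; it slides straight down, 32 mm at most, and springs back. The point moves with the pad, so its height tells how far it has sunk.
- plunger_2_pad (a point): The same point on the other plunger, alike in build, size and look; only the springs differ. Under the large weight alone one plunger sinks 19 to 26 mm and the other 7 to 11 mm, settling within a second; which is which cannot be seen beforehand and they may stand either way round.
Not all that is in view belongs to the job. What is shaped like the weight but green or white is not meant.

How it is judged:
By the outcome, as a careful person would: the job done as asked, in the order asked, and still so for the second after the job is handed in, with the robot touching nothing.
It also fails if it takes over 58 s, if anything falls off the work surface, if the arm or the gripper's body presses on something with over 40 N, if the wrist force passes 120 N, or if a joint passes its speed limit or range.

## Working session

There is one attempt and no reset: what is moved stays moved. The work goes in short steps, Python scripts to look and compute and a tool call to move; the robot and the scene stay as the last step left them, time stands still between calls to the robot, and variables do not carry over. Pictures are saved under pics/ and viewed, at most 10 in all, crops included, and the job is handed in when it is done.

Besides the shell and the picture viewer there is one more tool, called after "Emit:" as name(argument=value, ...), one argument or row to a line, values as JSON. apply_moves: Moves the arm, as the interface text tells. Its arguments: {"type":"object","properties":{"motion":{"type":"array","items":{"type":"object","properties":{"linear":{"type":"array","items":{"type":"number"}},"twist":{"type":"number"}}}},"grip":{"type":"number"}},"required":["motion"]}

```bash
mkdir -p pics; ls
python3 - <<'E'
from rig import r,vision
import cv2,numpy as np
o=r.get_obs();print(o['time_s'],o['ee_pos'],o['ee_rot'],o['grip_width'],r.tip_extent)
for n in("scene","top"):
    im=vision.camera(n);cv2.imwrite(f"pics/{n}0.png",im[:,:,::-1]);i=vision.camera_info(n);print({k:(np.round(v,4).tolist() if not isinstance(v,str) else v) for k,v in i.items()})
E
```

```text
pics
0.0 [ 0.17805466 -0.52013749  0.23855198] [ 9.86431838e-01  1.64169856e-01 -1.14434295e-04 -6.88510739e-04] 0.08592130529552879 0.008
{'fx': 475.4184, 'fy': 475.4184, 'cx': 320.5186, 'cy': 239.294, 'camera_from_world': [[0.3182, 0.9479, 0.0171, -0.1886], [-0.7452, 0.2389, 0.6226, 0.3668], [0.586, -0.2109, 0.7824, -1.1933], [0.0, 0.0, 0.0, 1.0]]}
{'fx': 513.52, 'fy': 513.52, 'cx': 313.6966, 'cy': 237.2144, 'camera_from_world': [[0.0206, -0.9998, 0.0017, -0.0089], [0.9824, 0.0205, 0.1855, -0.5576], [-0.1855, -0.0021, 0.9826, -1.033], [0.0, 0.0, 0.0, 1.0]]}
```

View pics/scene0.png

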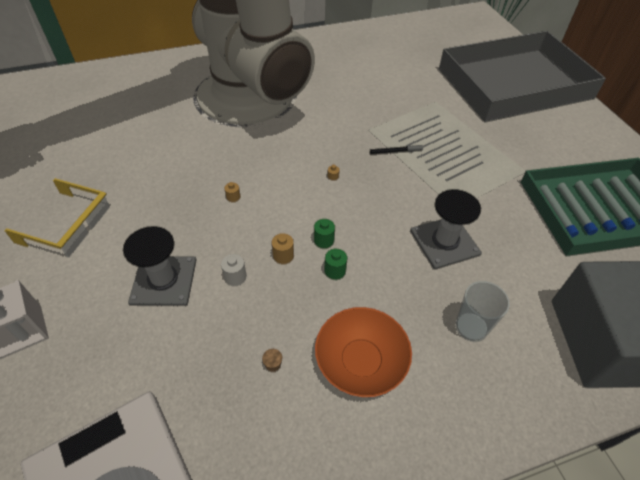

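View pics/top0.png

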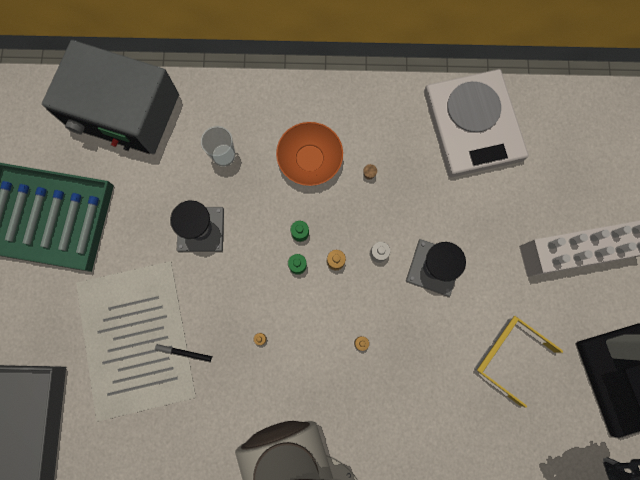

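The scene and top views show these brass-coloured candidates (top-view pixels): (336,259), (260,340), (361,344), and a brown cork-like item at (370,172). The green items at (298,264) and (300,230) and the white one at (380,252) are decoys. (336,259) is the widest brass one, so it fits. The pads are at (190,219) and (445,261). I'll measure and confirm with a crop.

```bash
cat > h.py <<'E'
import cv2,numpy as np
from rig import r,vision
def ray(n,uv,i=None):
    i=i or vision.camera_info(n);T=np.array(i["camera_from_world"]);R,t=T[:3,:3],T[:3,3]
    d=np.array([(uv[0]-i["cx"])/i["fx"],-(uv[1]-i["cy"])/i["fy"],-1.])
    return -R.T@t,R.T@d
def onz(n,uv,z,i=None):
    c,d=ray(n,uv,i);return c+d*(z-c[2])/d[2]
def tri(a,b):
    A=[];B=[]
    for n,uv in(a,b):
        c,d=ray(n,uv);d/=np.linalg.norm(d);P=np.eye(3)-np.outer(d,d);A.append(P);B.append(P@c)
    return np.linalg.solve(sum(A),sum(B))
def blobs(im,kind,amin=40):
    h=cv2.cvtColor(im,cv2.COLOR_RGB2HSV)
    m=cv2.inRange(h,(0,0,0),(180,255,38)) if kind=="black" else cv2.inRange(h,(10,110,70),(25,255,255))
    m=cv2.morphologyEx(m,cv2.MORPH_OPEN,np.ones((3,3)))
    cs,_=cv2.findContours(m,cv2.RETR_EXTERNAL,cv2.CHAIN_APPROX_NONE)
    return [(c,cv2.contourArea(c)) for c in cs if cv2.contourArea(c)>amin]
E
python3 - <<'E'
from h import *
for n in("scene","top"):
    im=cv2.imread(f"pics/{n}0.png")[:,:,::-1].copy()
    for k in("black","brass"):
        for c,a in blobs(im,k):
            if a>4000:continue
            e=cv2.fitEllipse(c);x,y,w,h=cv2.boundingRect(c)
            print(n,k,a,np.round(e[0],1),np.round(e[1],1),(x,y,w,h),onz(n,e[0],.108 if k=="black" else .044).round(4))
a=cv2.imread("pics/top0.png")[200:360,240:400];b=cv2.imread("pics/scene0.png")[150:290,200:360]
cv2.imwrite("pics/crop.png",np.hstack([cv2.resize(a,(400,400)),cv2.resize(b,(400,400))]))
E
```

```text
scene black 132.5 [611.9 441.6] [ 4.9 41.2] (600, 432, 32, 17) [0.9899 0.2392 0.108 ]
scene black 1350.0 [ 90.6 438.5] [23.2 83.9] (60, 414, 64, 50) [ 0.7885 -0.359   0.108 ]
scene black 1442.5 [148.3 246.5] [37.3 49.3] (124, 227, 49, 40) [ 0.5134 -0.263   0.108 ]
scene black 1105.5 [457.3 206.7] [32.1 44. ] (436, 190, 44, 34) [0.5868 0.2481 0.108 ]
scene black 82.5 [386.  150.4] [ 3.  45.8] (371, 148, 36, 6) [0.4158 0.189  0.108 ]
scene black 280.5 [288.1  81.2] [21.9 44.1] (267, 68, 42, 31) [0.1415 0.0746 0.108 ]
scene brass 237.0 [272.  358.7] [16.6 18.4] (264, 350, 17, 19) [ 0.7279 -0.1222  0.044 ]
scene brass 487.0 [282.4 247.9] [20.9 30. ] (272, 234, 21, 29) [ 0.5327 -0.0513  0.044 ]
scene brass 192.0 [231.9 191.4] [13.4 18.7] (225, 183, 14, 18) [ 0.3703 -0.107   0.044 ]
scene brass 887.5 [ 52.7 213.4] [54.9 90.5] (6, 179, 99, 69) [ 0.3263 -0.4323  0.044 ]
scene brass 111.0 [332.9 172. ] [10.3 14.1] (328, 165, 11, 15) [0.3783 0.0975 0.044 ]
top black 531.5 [623.4 470.1] [19.9 41.4] (604, 460, 36, 20) [ 0.1215 -0.5783  0.108 ]
top black 167.0 [191.5 354.3] [ 4.9 54.4] (172, 348,
[... 445 characters left out ...]
4894 0.108 ]
top brass 60.5 [515.2 399.2] [ 4.1 20.8] (508, 393, 16, 13) [ 0.2362 -0.4093  0.044 ]
top brass 87.0 [552.  346.2] [ 6.5 19.3] (545, 340, 17, 12) [ 0.3423 -0.4902  0.044 ]
top brass 137.0 [361.5 343.2] [13.2 13.3] (355, 337, 14, 14) [ 0.3403 -0.0999  0.044 ]
top brass 98.0 [259.5 338.7] [11.1 11.4] (254, 333, 12, 12) [0.345  0.1095 0.044 ]
top brass 349.0 [497.6 344. ] [ 5.9 96.3] (478, 317, 41, 56) [ 0.3444 -0.3788  0.044 ]
top brass 240.0 [335.9 258.7] [17.4 17.7] (327, 250, 18, 18) [ 0.514  -0.0452  0.044 ]
top brass 113.5 [369.9 170.8] [12.  12.2] (364, 165, 13, 13) [ 0.7093 -0.117   0.044 ]
top brass 3237.0 [309.3 153.2] [62.8 65.7] (276, 122, 67, 64) [0.7467 0.016  0.044 ]
```

View pics/crop.png

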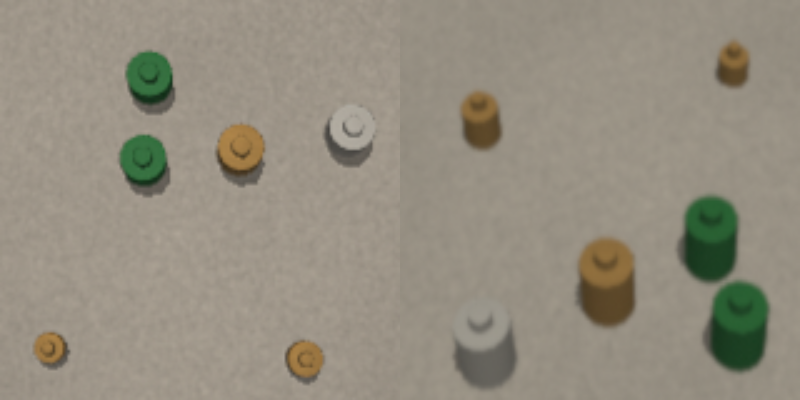

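The crop confirms it: of the brass items, the one at top (336,259) / scene (282,245) is clearly the widest, with a button on top. The green and white ones are decoys. I'll move above it.

Emit:
apply_moves(
  motion=[
    {"linear": [59, -43, 0], "twist": -0.15},
    {"linear": [118, -85, 0], "twist": -0.3},
    {"linear": [177, -128, 0], "twist": -0.45},
    {"linear": [236, -170, 0], "twist": -0.6},
    {"linear": [295, -213, 0], "twist": -0.75},
    {"linear": [354, -255, 0], "twist": -0.9},
    {"linear": [413, -298, 0], "twist": -1.05},
    {"linear": [472, -340, 0], "twist": -1.2},
  ],
  grip=-1,
)

```text
time_s: 0.9
ee_pos: [0.41, -0.192, 0.2392]
ee_rot: [0.719, 0.695, 0.0, 0.0]
wrist_force: [0.6, -0.9, -0.1]
grip_width: 0.0854
gripper_force: 0.0
```

Run:
```python
from h import *
print(r.get_obs()['ee_pos'],r.get_obs()['ee_rot'])
print("W btn",tri(("top",(336.4,257.6)),("scene",(282,238.5))),"W top",tri(("top",(336.4,258.5)),("scene",(282.6,243.5))))
for n,bx in(("scene",[(120,222,60,50),(430,185,55,45)]),("top",[(420,236,50,50),(165,195,50,48)])):
    im=cv2.imread(f"pics/{n}0.png");g=im.max(2)
    for x,y,w,h in bx:
        m=(g[y:y+h,x:x+w]<62).astype(np.uint8);m=cv2.morphologyEx(m,cv2.MORPH_OPEN,np.ones((7,7)))
        c=cv2.convexHull(max(cv2.findContours(m,0,1)[0],key=cv2.contourArea));e=cv2.fitEllipse(c)
        u=np.array(e[0])+(x,y);print(n,u.round(1),np.round(e[1:2],1),cv2.boundingRect(c),onz(n,u,.106).round(4))
```

```text
[ 0.40996972 -0.1920343   0.2392038 ] [7.19362805e-01 6.94634544e-01 1.97252668e-06 6.79764640e-05]
W btn [ 0.51561418 -0.04655195  0.04824462] W top [ 0.51588238 -0.04670098  0.03417129]
scene [153.5 250.8] [[46.6 59.5]] (4, 5, 55, 45) [ 0.523  -0.2564  0.106 ]
scene [457.2 207. ] [[34.5 45.4]] (6, 5, 44, 35) [0.5857 0.249  0.106 ]
top [444.1 262.2] [[39.7 43. ]] (4, 6, 42, 40) [ 0.5023 -0.2578  0.106 ]
top [190.9 220. ] [[38.5 41.4]] (6, 6, 41, 38) [0.5776 0.2511 0.106 ]
```

Emit:
apply_moves(
  motion=[
    {"linear": [37, 25, 15], "twist": -0.036},
    {"linear": [75, 50, 30], "twist": -0.036},
    {"linear": [112, 75, 50], "twist": -0.036},
    {"linear": [149, 100, 70], "twist": -0.036},
    {"linear": [149, 100, 80], "twist": -0.036},
    {"linear": [149, 100, 80], "twist": -0.036},
  ],
)

```text
time_s: 1.5
ee_pos: [0.5145, -0.0483, 0.1571]
ee_rot: [0.708, 0.706, -0.001, -0.001]
wrist_force: [-0.0, -1.3, -0.2]
grip_width: 0.0859
gripper_force: 0.0
```

Run:
```python
from h import *
o=r.get_obs();print(o['ee_pos'],o['ee_rot']);i=vision.camera_info("wrist");T=np.array(i["camera_from_world"])
print("cam",-T[:3,:3].T@T[:3,3],i["fx"],i["cx"],i["cy"],T[:3,:3].round(2).tolist(),i.keys())
im=vision.camera("wrist");cv2.imwrite("pics/w1.png",im[:,:,::-1])
for c,a in blobs(im,"brass",500):
    e=cv2.fitEllipse(c);print(a,e,cv2.boundingRect(c),onz("wrist",e[0],.044,i))
```

```text
[ 0.51454577 -0.04828911  0.1571374 ] [ 0.70809868  0.70611066 -0.0013474  -0.001476  ]
cam [0.5153836  0.02584169 0.29297388] 388.6499248257318 325.56681560658575 244.22095658593759 [[1.0, -0.0, -0.0], [0.0, 0.96, -0.29], [0.0, 0.29, 0.96]] dict_keys(['fx', 'fy', 'cx', 'cy', 'camera_from_world'])
1054.5 ((593.302490234375, 326.3023376464844), (32.891902923583984, 40.95960235595703), 67.81826782226562) (573, 309, 41, 35) [ 0.70536808 -0.11284682  0.044     ]
1038.5 ((94.1059341430664, 307.6015625), (33.189815521240234, 39.969810485839844), 121.45465087890625) (75, 290, 39, 36) [ 0.35013746 -0.0976322   0.044     ]
2749.0 ((329.3336486816406, 236.34486389160156), (56.46820068359375, 63.023406982421875), 19.91184425354004) (300, 201, 59, 66) [ 0.51666289 -0.0455358   0.044     ]
8017.5 ((615.038330078125, 156.94337463378906), (60.11753845214844, 205.0021514892578), 1.4233607053756714) (581, 52, 59, 198) [0.69529404 0.00570201 0.044     ]
```

View pics/w1.png

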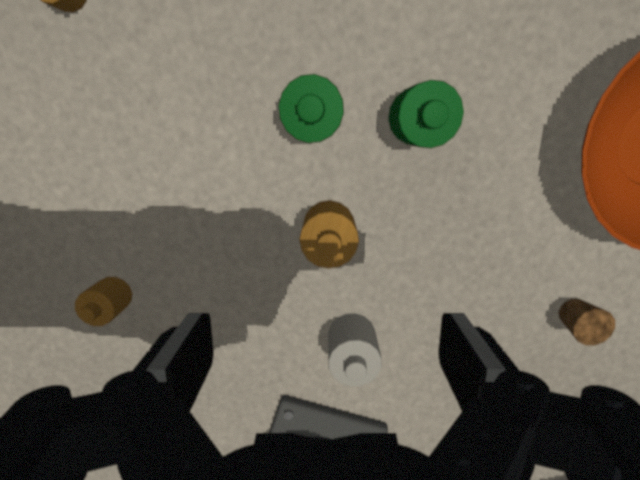

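The wrist view shows the brass weight directly below at (329,239), at about x 0.516, y -0.047. The fingers' path is clear. I'll descend and grip.

Emit:
apply_moves(
  motion=[
    {"linear": [1, 2, 35]},
    {"linear": [1, 2, 70]},
    {"linear": [1, 2, 105]},
    {"linear": [1, 2, 128]},
    {"linear": [1, 2, 138]},
    {"linear": [1, 2, 138]},
    {"linear": [1, 2, 138]},
  ],
)

```text
invalid input
```

Emit:
apply_moves(
  motion=[
    {"linear": [0, 0, 0]},
    {"linear": [0, 0, 0]},
    {"linear": [0, 0, 0]},
    {"linear": [0, 0, 0]},
    {"linear": [0, 0, 0]},
    {"linear": [0, 0, 0]},
    {"linear": [0, 0, 0]},
    {"linear": [0, 0, 0]},
  ],
  grip=1,
)

```text
invalid input
```

Emit:
apply_moves(
  motion=[
    {"linear": [1, 2, 35], "twist": 0},
    {"linear": [1, 2, 70], "twist": 0},
    {"linear": [1, 2, 105], "twist": 0},
    {"linear": [1, 2, 128], "twist": 0},
    {"linear": [1, 2, 138], "twist": 0},
    {"linear": [1, 2, 138], "twist": 0},
    {"linear": [1, 2, 138], "twist": 0},
  ],
)

```text
time_s: 2.25
ee_pos: [0.5181, -0.0489, 0.023]
ee_rot: [0.709, 0.705, 0.001, 0.001]
wrist_force: [0.4, 0.3, -0.2]
grip_width: 0.0852
gripper_force: 0.0
```

Emit:
apply_moves(
  motion=[
    {"linear": [0, 0, 0], "twist": 0},
    {"linear": [0, 0, 0], "twist": 0},
    {"linear": [0, 0, 0], "twist": 0},
    {"linear": [0, 0, 0], "twist": 0},
    {"linear": [0, 0, 0], "twist": 0},
    {"linear": [0, 0, 0], "twist": 0},
    {"linear": [0, 0, 0], "twist": 0},
    {"linear": [0, 0, 0], "twist": 0},
  ],
  grip=1,
)

```text
time_s: 3.05
ee_pos: [0.5177, -0.0482, 0.0223]
ee_rot: [0.709, 0.705, 0.0, 0.0]
wrist_force: [-2.5, -0.2, 6.6]
grip_width: 0.0382
gripper_force: 60.1
```

Emit:
apply_moves(
  motion=[
    {"linear": [0, 0, -15], "twist": 0},
    {"linear": [0, 0, -45], "twist": 0},
    {"linear": [0, 0, -80], "twist": 0},
    {"linear": [0, 0, -115], "twist": 0},
    {"linear": [0, 0, -140], "twist": 0},
    {"linear": [0, 0, -150], "twist": 0},
    {"linear": [0, 0, -150], "twist": 0},
    {"linear": [0, 0, -150], "twist": 0},
  ],
)

```text
time_s: 3.85
ee_pos: [0.5169, -0.0481, 0.1699]
ee_rot: [0.709, 0.705, -0.001, -0.001]
wrist_force: [-0.1, -0.6, -4.7]
grip_width: 0.0382
gripper_force: 61.7
```

Emit:
apply_moves(
  motion=[
    {"linear": [-30, -2, 0], "twist": 0},
    {"linear": [-75, -4, 0], "twist": 0},
    {"linear": [-120, -6, 0], "twist": 0},
    {"linear": [-165, -8, 0], "twist": 0},
    {"linear": [-210, -10, 0], "twist": 0},
    {"linear": [-250, -12, 0], "twist": 0},
    {"linear": [-272, -12, 0], "twist": 0},
    {"linear": [-272, -12, 0], "twist": 0},
  ],
)

```text
time_s: 4.65
ee_pos: [0.5028, -0.3225, 0.1684]
ee_rot: [0.71, 0.704, -0.001, -0.002]
wrist_force: [-0.4, 0.2, -6.1]
grip_width: 0.0382
gripper_force: 61.6
```

Emit:
apply_moves(
  motion=[
    {"linear": [0, 0, 0], "twist": 0},
    {"linear": [0, 0, 0], "twist": 0},
    {"linear": [0, 0, 0], "twist": 0},
  ],
)

```text
time_s: 4.95
ee_pos: [0.5041, -0.319, 0.171]
ee_rot: [0.708, 0.706, -0.0, -0.0]
wrist_force: [0.1, 0.4, -4.8]
grip_width: 0.0382
gripper_force: 61.6
```

```bash
cat >> h.py <<'E'
def pad(name):
    o=r.get_obs();i=vision.camera_info("wrist");im=vision.camera("wrist");cv2.imwrite(f"pics/{name}.png",im[:,:,::-1])
    print("tcp",o['ee_pos'],o['ee_rot'])
    g=im.max(2);m=(g<62).astype(np.uint8);m=cv2.morphologyEx(m,cv2.MORPH_OPEN,np.ones((7,7)))
    for c in cv2.findContours(m,0,1)[0]:
        a=cv2.contourArea(c)
        if a>2500 and len(c)>5:
            e=cv2.fitEllipse(cv2.convexHull(c));print(a,np.round(e[0]),np.round(e[1]),cv2.boundingRect(c),onz("wrist",e[0],.108,i).round(4))
E
python3 -c "
from h import *;pad('p2')"
```

```text
tcp [ 0.50405513 -0.31902548  0.17099606] [ 7.08414769e-01  7.05796295e-01 -1.08731660e-05 -3.22380903e-04]
51494.0 [ 336. -121.] [646. 844.] (0, 303, 640, 177) [ 0.509  -0.1476  0.108 ]
19155.5 [330. 159.] [156. 159.] (253, 80, 155, 159) [ 0.5067 -0.2614  0.108 ]
```

View pics/p2.png

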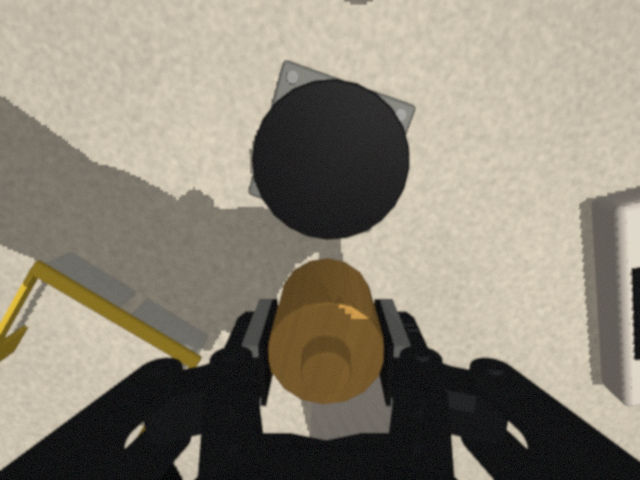

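The pad is clearly visible at (330,159), giving (0.507, -0.261). The weight is held upright at (327,349). I'll place it.

Emit:
apply_moves(
  motion=[
    {"linear": [20, 1, 0], "twist": 0},
    {"linear": [45, 3, 0], "twist": 0},
    {"linear": [56, 3, 5], "twist": 0},
    {"linear": [56, 3, 15], "twist": 0},
    {"linear": [56, 3, 25], "twist": 0},
    {"linear": [56, 3, 33], "twist": 0},
    {"linear": [56, 3, 38], "twist": 0},
    {"linear": [56, 3, 40], "twist": 0},
  ],
)

```text
time_s: 5.8
ee_pos: [0.5069, -0.2644, 0.1302]
ee_rot: [0.709, 0.705, -0.0, -0.001]
wrist_force: [-0.6, 0.4, -4.8]
grip_width: 0.0383
gripper_force: 61.6
```

Emit:
apply_moves(
  motion=[
    {"linear": [0, 0, 0], "twist": 0},
    {"linear": [0, 0, 0], "twist": 0},
    {"linear": [0, 0, 1], "twist": 0},
    {"linear": [0, 0, 1], "twist": 0},
    {"linear": [0, 0, 1], "twist": 0},
  ],
)

```text
time_s: 6.3
ee_pos: [0.5073, -0.2642, 0.1304]
ee_rot: [0.709, 0.705, 0.0, 0.0]
wrist_force: [0.5, 0.8, -5.0]
grip_width: 0.0384
gripper_force: 61.6
```

Emit:
apply_moves(
  motion=[
    {"linear": [0, 0, 1], "twist": 0},
    {"linear": [0, 0, 1], "twist": 0},
    {"linear": [0, 0, 1], "twist": 0},
    {"linear": [0, 0, 1], "twist": 0},
    {"linear": [0, 0, 1], "twist": 0},
    {"linear": [0, 0, 1], "twist": 0},
    {"linear": [0, 0, 1], "twist": 0},
    {"linear": [0, 0, 1], "twist": 0},
  ],
  grip=-1,
)

```text
time_s: 7.1
ee_pos: [0.5073, -0.2641, 0.1293]
ee_rot: [0.709, 0.705, 0.0, 0.0]
wrist_force: [0.4, 0.0, -0.0]
grip_width: 0.0852
gripper_force: 0.0
```

Emit:
apply_moves(
  motion=[
    {"linear": [0, 0, -15], "twist": 0},
    {"linear": [0, 0, -40], "twist": 0},
    {"linear": [0, 0, -80], "twist": 0},
    {"linear": [0, 0, -100], "twist": 0},
    {"linear": [-30, 0, -100], "twist": 0},
    {"linear": [-58, 0, -100], "twist": 0},
    {"linear": [-58, 0, -100], "twist": 0},
    {"linear": [-58, 0, -100], "twist": 0},
  ],
)

```text
time_s: 7.9
ee_pos: [0.5068, -0.3225, 0.2299]
ee_rot: [0.709, 0.705, 0.0, 0.0]
wrist_force: [-0.5, -0.1, 0.2]
grip_width: 0.0851
gripper_force: 0.0
```

Emit:
apply_moves(
  motion=[
    {"linear": [0, 0, 0], "twist": 0},
    {"linear": [0, 0, 0], "twist": 0},
    {"linear": [0, 0, 0], "twist": 0},
  ],
)

```text
time_s: 8.2
ee_pos: [0.5071, -0.3215, 0.2296]
ee_rot: [0.709, 0.706, 0.0, 0.0]
wrist_force: [0.6, 0.2, -0.2]
grip_width: 0.0856
gripper_force: 0.0
```

Run:
```python
from h import *
print(r.get_obs()['ee_pos'],r.get_obs()['grip_width'])
i=vision.camera_info("wrist")
P=[]
for n in("scene","top","wrist"):
    im=vision.camera(n);cv2.imwrite(f"pics/{n}2.png",im[:,:,::-1]);P.append(im)
cv2.imwrite("pics/m2.png",np.hstack([cv2.resize(P[0][170:320,70:220],(400,400)),cv2.resize(P[2],(400,300))[:, :, :].repeat(1,0) if 0 else cv2.copyMakeBorder(cv2.resize(P[2],(400,300)),50,50,0,0,0)])[:,:,::-1])
for n,im in zip(("scene","top","wrist"),P):
    for c,a in blobs(im,"brass",100):
        e=cv2.fitEllipse(c);p=onz(n,e[0],.13,i if n=="wrist" else None)
        if abs(p[1]+.26)<.06 and abs(p[0]-.5)<.08:print(n,a,np.round(e[0],1),cv2.boundingRect(c),p.round(4))
```

```text
[ 0.50708499 -0.32150896  0.22960634] 0.08557541330473034
scene 782.0 [145.  239.1] (129, 222, 32, 36) [ 0.5162 -0.2625  0.13  ]
top 395.5 [448.6 258.7] (436, 248, 26, 22) [ 0.5059 -0.2607  0.13  ]
wrist 4018.0 [325.7 153.9] (290, 117, 72, 74) [ 0.5075 -0.2642  0.13  ]
```

View pics/m2.png

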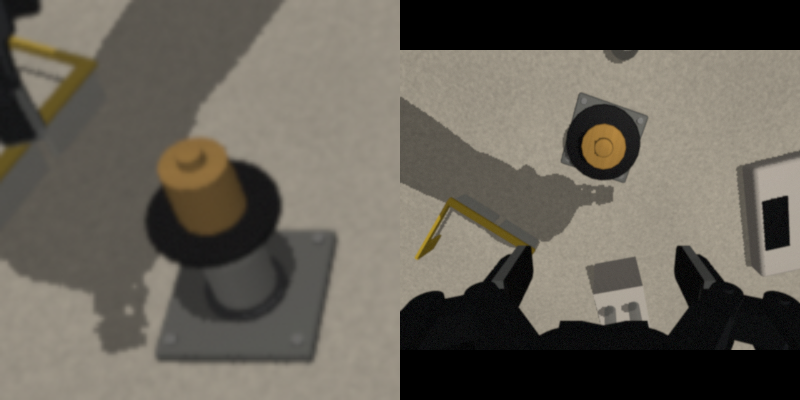

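The weight stands upright, mid-pad. I'll compare the visible heights with projections for each candidate sink.

```bash
cat >> h.py <<'E'
def proj(n,p,i=None):
    i=i or vision.camera_info(n);T=np.array(i["camera_from_world"]);q=p@T[:3,:3].T+T[:3,3]
    return np.c_[i["cx"]+i["fx"]*q[:,0]/-q[:,2],i["cy"]-i["fy"]*q[:,1]/-q[:,2]]
def ring(x,y,z,rad):
    t=np.linspace(0,6.283,90);return np.c_[x+rad*np.cos(t),y+rad*np.sin(t),0*t+z]
def sinktab(x,y,n="scene"):
    for s in(0,7,11,19,26):
        z=.108-s/1e3
        a=proj(n,np.r_[ring(x,y,z+.0005,.02),ring(x,y,z+.044,.02),ring(x,y,z+.054,.008)])
        b=proj(n,np.r_[ring(x,y,z,.04),ring(x,y,z-.008,.04)])
        print(n,s,"weight rows",a[:,1].min().round(1),a[:,1].max().round(1),"cols",a[:,0].min().round(1),a[:,0].max().round(1),"pad rows",b[:,1].min().round(1),b[:,1].max().round(1))
E
python3 - <<'E'
from h import *
sinktab(.5065,-.262)
for f in("scene0","scene2"):
    im=cv2.imread(f"pics/{f}.png")[:,:,::-1].copy()
    for c,a in blobs(im,"black",300):
        x,y,w,h=cv2.boundingRect(c)
        if 110<x<180 and 190<y<280 or 420<x<490 and 170<y<240:print(f,a,x,y,x+w,y+h)
E
```

```text
scene 0 weight rows 215.4 253.0 cols 127.1 161.2 pad rows 223.9 266.5
scene 7 weight rows 218.3 255.6 cols 128.5 162.3 pad rows 226.7 269.1
scene 11 weight rows 220.0 257.1 cols 129.2 162.9 pad rows 228.2 270.6
scene 19 weight rows 223.3 260.1 cols 130.8 164.1 pad rows 231.3 273.5
scene 26 weight rows 226.2 262.7 cols 132.1 165.1 pad rows 233.9 276.0
scene0 1442.5 124 227 173 267
scene0 1105.5 436 190 480 224
scene2 775.5 125 231 175 271
scene2 1106.5 436 190 480 224
```

The pad sank about 4 px, roughly 10 mm, so this is likely the stiffer plunger. I'll re-grasp the weight and try the other.

Emit:
apply_moves(
  motion=[
    {"linear": [30, 0, 0], "twist": 0},
    {"linear": [58, 0, 0], "twist": 0},
    {"linear": [58, 0, 20], "twist": 0},
    {"linear": [58, 0, 55], "twist": 0},
    {"linear": [58, 0, 85], "twist": 0},
    {"linear": [58, 0, 102], "twist": 0},
    {"linear": [58, 0, 109], "twist": 0},
    {"linear": [58, 0, 109], "twist": 0},
  ],
)

```text
time_s: 9.15
ee_pos: [0.5069, -0.2639, 0.1197]
ee_rot: [0.709, 0.705, -0.0, -0.001]
wrist_force: [-0.1, 0.1, 0.2]
grip_width: 0.0855
gripper_force: 0.0
```

Emit:
apply_moves(
  motion=[
    {"linear": [0, 0, 0], "twist": 0},
    {"linear": [0, 0, 0], "twist": 0},
    {"linear": [0, 0, 0], "twist": 0},
    {"linear": [0, 0, 0], "twist": 0},
    {"linear": [0, 0, 0], "twist": 0},
    {"linear": [0, 0, 0], "twist": 0},
    {"linear": [0, 0, 0], "twist": 0},
    {"linear": [0, 0, 0], "twist": 0},
  ],
  grip=1,
)

```text
time_s: 9.95
ee_pos: [0.5075, -0.2643, 0.1205]
ee_rot: [0.709, 0.705, 0.0, 0.0]
wrist_force: [1.5, -1.0, 1.4]
grip_width: 0.0382
gripper_force: 60.1
```

Emit:
apply_moves(
  motion=[
    {"linear": [0, 0, -5], "twist": 0},
    {"linear": [0, 0, -15], "twist": 0},
    {"linear": [0, 0, -28], "twist": 0},
    {"linear": [0, 0, -40], "twist": 0},
    {"linear": [0, 0, -55], "twist": 0},
    {"linear": [0, 0, -60], "twist": 0},
    {"linear": [0, 0, -60], "twist": 0},
    {"linear": [0, 0, -60], "twist": 0},
  ],
)

```text
time_s: 10.75
ee_pos: [0.5072, -0.2641, 0.18]
ee_rot: [0.709, 0.705, -0.0, -0.0]
wrist_force: [-0.3, -0.5, -5.5]
grip_width: 0.0385
gripper_force: 60.8
```

Emit:
apply_moves(
  motion=[
    {"linear": [30, 5, 0], "twist": 0},
    {"linear": [75, 12, 0], "twist": 0},
    {"linear": [120, 18, 0], "twist": 0},
    {"linear": [165, 25, 0], "twist": 0},
    {"linear": [210, 32, 0], "twist": 0},
    {"linear": [255, 39, 0], "twist": 0},
    {"linear": [300, 46, 0], "twist": 0},
    {"linear": [340, 53, 0], "twist": 0},
  ],
)

```text
time_s: 11.55
ee_pos: [0.5616, 0.0778, 0.1795]
ee_rot: [0.709, 0.706, -0.0, -0.0]
wrist_force: [0.6, -0.6, -4.6]
grip_width: 0.0383
gripper_force: 61.0
```

Emit:
apply_moves(
  motion=[
    {"linear": [40, 6, 0], "twist": 0},
    {"linear": [80, 12, 0], "twist": 0},
    {"linear": [105, 17, 0], "twist": 0},
    {"linear": [114, 17, 0], "twist": 0},
    {"linear": [114, 17, 0], "twist": 0},
    {"linear": [114, 17, 0], "twist": 0},
    {"linear": [114, 17, 0], "twist": 0},
  ],
)

```text
time_s: 12.25
ee_pos: [0.5795, 0.1882, 0.1803]
ee_rot: [0.709, 0.705, -0.0, 0.0]
wrist_force: [-0.5, -0.3, -4.6]
grip_width: 0.038
gripper_force: 61.2
```

```bash
python3 -c "
from h import *;pad('p1')"
```

```text
tcp [0.57949711 0.18823244 0.18026346] [ 7.09340905e-01  7.04865549e-01 -1.89342942e-04  5.59739787e-05]
51299.0 [343. -86.] [614. 775.] (0, 304, 640, 176) [0.5882 0.3515 0.108 ]
18168.5 [328. 140.] [151. 155.] (253, 63, 151, 155) [0.5811 0.2545 0.108 ]
```

View pics/p1.png

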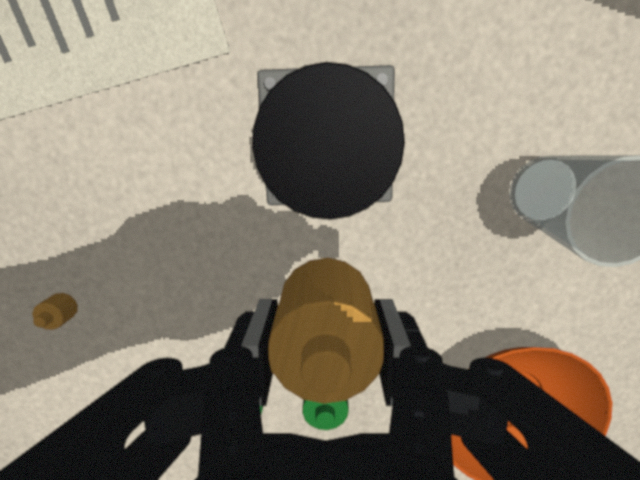

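The second pad is at (328,140), giving (0.581, 0.2535). The weight is held upright, and the glass at (550,190) is clear of the fingers.

Emit:
apply_moves(
  motion=[
    {"linear": [25, 1, 0], "twist": 0},
    {"linear": [55, 1, 0], "twist": 0},
    {"linear": [65, 1, 8], "twist": 0},
    {"linear": [65, 1, 20], "twist": 0},
    {"linear": [65, 1, 32], "twist": 0},
    {"linear": [65, 1, 42], "twist": 0},
    {"linear": [65, 1, 47], "twist": 0},
    {"linear": [65, 1, 50], "twist": 0},
  ],
)

```text
time_s: 13.1
ee_pos: [0.5807, 0.2537, 0.1296]
ee_rot: [0.709, 0.705, -0.0, -0.0]
wrist_force: [-0.8, 0.1, -3.8]
grip_width: 0.0383
gripper_force: 61.3
```

Emit:
apply_moves(
  motion=[
    {"linear": [0, 0, 0], "twist": 0},
    {"linear": [0, 0, 1], "twist": 0},
    {"linear": [0, 0, 1], "twist": 0},
    {"linear": [0, 0, 1], "twist": 0},
    {"linear": [0, 0, 1], "twist": 0},
  ],
)

```text
time_s: 13.6
ee_pos: [0.581, 0.2546, 0.1296]
ee_rot: [0.709, 0.705, 0.0, 0.0]
wrist_force: [-0.5, -0.0, -4.0]
grip_width: 0.0381
gripper_force: 61.3
```

Emit:
apply_moves(
  motion=[
    {"linear": [0, 0, 0], "twist": 0},
    {"linear": [0, 0, 0], "twist": 0},
    {"linear": [0, 0, 0], "twist": 0},
    {"linear": [0, 0, 0], "twist": 0},
    {"linear": [0, 0, 0], "twist": 0},
    {"linear": [0, 0, 0], "twist": 0},
    {"linear": [0, 0, 0], "twist": 0},
    {"linear": [0, 0, 0], "twist": 0},
  ],
  grip=-1,
)

```text
time_s: 14.4
ee_pos: [0.5809, 0.2545, 0.1293]
ee_rot: [0.709, 0.705, 0.0, -0.0]
wrist_force: [0.6, 0.3, -0.3]
grip_width: 0.0853
gripper_force: 0.0
```

Emit:
apply_moves(
  motion=[
    {"linear": [0, 0, -15], "twist": 0},
    {"linear": [0, 0, -40], "twist": 0},
    {"linear": [0, 0, -80], "twist": 0},
    {"linear": [0, 0, -100], "twist": 0},
    {"linear": [-30, 0, -100], "twist": 0},
    {"linear": [-65, 0, -100], "twist": 0},
    {"linear": [-65, 0, -100], "twist": 0},
    {"linear": [-65, 0, -100], "twist": 0},
  ],
)

```text
time_s: 15.2
ee_pos: [0.5807, 0.189, 0.2305]
ee_rot: [0.709, 0.705, 0.001, 0.0]
wrist_force: [-0.4, 0.8, -0.5]
grip_width: 0.0852
gripper_force: 0.0
```

Emit:
apply_moves(
  motion=[
    {"linear": [0, 0, 0], "twist": 0},
    {"linear": [0, 0, 0], "twist": 0},
    {"linear": [0, 0, 0], "twist": 0},
    {"linear": [0, 0, 0], "twist": 0},
    {"linear": [0, 0, 0], "twist": 0},
  ],
)

```text
time_s: 15.7
ee_pos: [0.5805, 0.1898, 0.2292]
ee_rot: [0.709, 0.706, -0.0, -0.0]
wrist_force: [-0.1, 0.2, -0.2]
grip_width: 0.0858
gripper_force: 0.0
```

Run:
```python
from h import *
P={n:vision.camera(n) for n in("scene","wrist")}
cv2.imwrite("pics/m3.png",np.hstack([cv2.resize(P["scene"][150:300,380:530],(400,400)),cv2.copyMakeBorder(cv2.resize(P["wrist"],(400,300)),50,50,0,0,0)])[:,:,::-1])
cv2.imwrite("pics/scene3.png",P["scene"][:,:,::-1])
sinktab(.581,.254)
for k in("black","brass"):
    for c,a in blobs(P["scene"],k,150):
        x,y,w,h=cv2.boundingRect(c)
        if 420<x<490 and 170<y<250 or (110<x<180 and 190<y<280):print(k,a,x,y,x+w,y+h)
print(r.get_obs()['ee_pos'],r.get_obs()['wrist_force'])
```

```text
scene 0 weight rows 177.0 212.0 cols 447.1 477.5 pad rows 187.1 224.2
scene 7 weight rows 180.0 214.8 cols 446.2 476.3 pad rows 189.8 226.9
scene 11 weight rows 181.7 216.3 cols 445.7 475.7 pad rows 191.4 228.4
scene 19 weight rows 185.1 219.4 cols 444.7 474.4 pad rows 194.5 231.4
scene 26 weight rows 188.0 222.0 cols 443.8 473.2 pad rows 197.2 233.9
black 1434.0 124 227 173 267
black 596.0 433 200 476 233
brass 613.5 447 189 474 221
[0.58051215 0.18964863 0.22926267] [0.80703423 0.35771321 0.34066773]
```

View pics/m3.png

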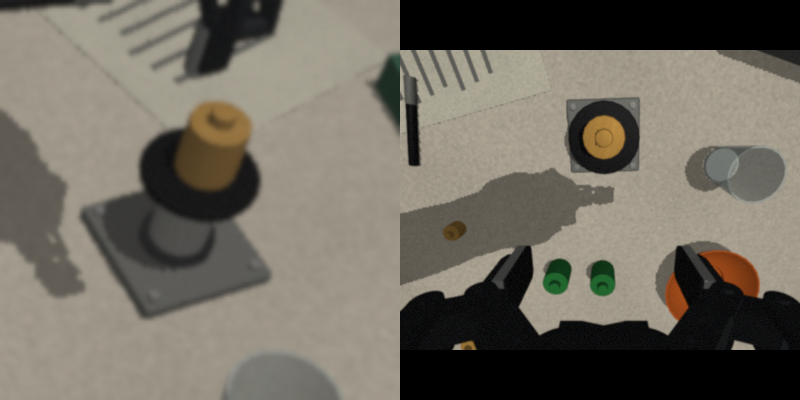

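The pad's rows moved from 190–224 to 200–233, a sink of about 23 mm against about 10 mm on the other plunger. The weight stands upright mid-pad on this softer one, and the other is free and back at 227–267. The robot is clear, so I'll hand in.

```bash
python3 -c "
from rig import r;print(r.close_job())"
```

```text
the job is handed in; nothing more can be done
None
```

The large weight is left standing on the softer plunger, the one on the robot's left (y ≈ +0.25 m), which sank about 23 mm against about 10 mm for the right one (y ≈ -0.26 m), now free; handed in at about 16 s.

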